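Seat a vial tray on the shaker's drive pin

ROBOT

A 7-joint arm with a two-finger parallel gripper is mounted at the origin on the work surface. World frame = base frame: x ahead of the robot, y to its left, z up, the work surface at z = 0. Lengths are in m, angles in rad, forces in N, time in s.
With the tool pointing down it reaches from about 0.4 to 0.85 m from the base axis. Payload 10.4 kg.
Tool frame: the origin (TCP) lies midway between the tips of the shut fingers; the grasp point (between the pads) lies 19 mm behind it; z points along the fingers, y is the direction in which the jaws open and shut (so a half turn about z gives the same grasp; the last joint's range is limited). The gripper opens to 85 mm and grips with 20 to 120 N. Pads are 22 mm wide; open, the fingers measure 114 mm over their backs; the gripper's body (76 mm by 85 mm) begins 54 mm behind the grasp point. The pads swing forward as they close: fully open they stand 13 mm farther back than shut.
Start: joints at [-1.363, 0.332, -0.065, 1.46, 0.022, 1.35, -0.088], TCP at [0.143, 0.608, 0.231] pointing down, gripper open.
Joint ranges: [-2.6, 2.6], [-0.5, 2.12], [-1.47, 1.34], [0.16, 2.42], [-1.27, 4.41], [0.06, 2.06], [-2.6, 2.6]. Speed limits (rad/s): [2.22, 2.22, 2.79, 2.79, 3.14, 3.14, 3.14].

INTERFACE

Orientations are given as a unit quaternion [x, y, z, w].
In Python, from workcell import manip, viewer gives the robot as it stands.
- The arm moves only by the tool move_arm, never from a script. Its argument "deltas" is a list of rows, each a list of 7 numbers: the shift along the tool's x, y, z in m, then the turn, a rotation vector about the tool's x, y, z in degrees, then the opening, from -1 (shut) to 1 (fully open). In form: [[dx, dy, dz, wx, wy, wz, gripper], ...]. A call has 1 to 10 rows; each row shifts and turns the commanded pose from where the row before left it, along the tool's axes as they then stand; what a row does not reach is not made up. A row lasts 1/8 s, in which the tool goes at most 62.5 mm and 10.7 degrees, less where a joint would pass 70% of its speed; a pose out of reach is approached as far as the arm can. A call with a gripper value outside its range is refused whole. The fingers move at their own pace and stop on an object; "force" is the grip in N (left out, the last holds). Time passes only in rows, so rows that do not move let the fingers close. It gives the time, the measured TCP pose, the force and the opening at its end, in the units of the state.
- manip.get_obs(): the state, without advancing time (a new reading comes with each control period).
- viewer.camera(name): name is "scene" or "top" or "wrist"; returns (picture, depth): 480x640x3 uint8, red, green, blue; 480x640 float32, m along the optical axis (not along the pixel's ray), 0 where there is no reading.
- viewer.calibration(name): a dict with "fx", "fy", "cx", "cy" (pixels), "R" (3x3) and "t" (3): a world point X has camera coordinates R X + t; the wrist camera has in their place "T_tool_cam" (4x4, takes a point from camera to tool coordinates, whose origin is the TCP and whose axes are the flange's). Camera axes: x right, y down, z forward; pixel columns grow to the right and rows downward; lengths in m; the calibration is good to about 2 mm. A picture is of the moment at which its call begins: read the wrist's pose just before it. calibration takes no time and is no camera call.
- manip.hand_in(): hands the job in, once; it reports no verdict.
The state is a dict: "clock": time; "joint_pos": joint angles; "joint_velocities": joint speeds; "tau": joint torques, N m; "position": TCP position; "ee_rot": TCP orientation; "ft_force": force on the tool from outside, world axes, zero at the start; "torque": the same for the moment, N m; "grip_width": opening from 0.0 (shut) to 1.0 (fully open).
Only numpy, scipy, OpenCV 4.12 (cv2) and the standard library are available. Lean on these libraries where they do the work, as an engineer would, in place of code of your own. Each camera call takes 0.05 s, during which the arm holds its last target.

TASK

The vial tray was left askew on the shaker and hangs over the edge of its blue platform. Take it by its black handle and, without lifting it off, slide it gently about near the middle of the platform until the hidden spring pin pops into the socket under the tray, and feel it hold by a gentle sideways pull against the pin. Leave the tray flat, square with the platform, with no edge overhanging and the pin still caught, let go, and do not disturb the things around.

Things in the scene. Friction and masses are not known exactly. Their poses are not given: they have to be found in the camera images.
- shaker: Vial shaker, fixed to the bench: white housing 150 x 170 x 64 mm, black front panel on its -x side, carrying on top a blue square platform 126 x 126 mm (sides along the shaker's x and y) whose flat top is 84 mm above the bench. Origin: centre of the underside, on the bench, below the platform's middle; z up.
- platform (a point): Middle of the platform's top face; axes as the shaker's.
- drive: Drive hidden under the platform's middle, origin 14 mm below the platform's top, axes as the shaker's. It carries a brass spring pin, 16 mm diameter, standing 6 mm off the platform's middle in an unknown direction: the drive has stopped anywhere on that circle and does not turn by hand. The pin bends if pushed sideways with more than 12 N.
- pin (a joint): Height of the drive's spring pin in m: 0 when the tray's weight pushes it flush with the platform (spring 0.6 to 1 N); a little over 0.005 when popped up. It pops up when the tray's socket is over it; then the tray can slide only 2 mm to any side before the pin stops it. Pulling the handle sideways with 6 to 9 N then loads the pin well within bounds.
- tray: Loose vial tray, 0.36 to 0.59 kg: aluminium plate 100 x 100 x 12 mm, sides along its x and y, z up; two rows of vials along x at y = +40 and -40 mm, 16 mm wide, up to 38 mm above the underside. Origin: centre of the underside. It starts on the platform, turned up to 0.3 rad from square, its middle 18 to 34 mm off the platform's middle. Slippery underneath: sliding it takes 1 to 2 N.
- beaker: Bystander: clear plastic beaker, 68 mm across, 90 mm tall, on the bench to one side of the shaker; origin under its centre.
- reagent: Bystander: amber bottle with white cap, 60 mm across, 110 mm tall, on the bench to one side of the shaker; origin under its centre.
- carton: Bystander: cardboard carton 70 x 90 x 45 mm on the bench behind the shaker; origin under its centre.
- tray_handle (a point): Middle of the top of the tray's black upright handle, 80 mm above the tray's underside, over its middle; handle 50 mm long along the tray's x, 14 mm thick along y. Grip its upper 25 mm, closing along the tray's y. Axes as the tray's.
- tray_socket (a point): Centre of the mouth of the round blind socket in the tray's flat underside (at the tray's origin), 20 mm diameter, 6.8 mm deep. Axes as the tray's.

How it is judged:
On the way:
1. with the pin popped up in its socket, the tray is pulled sideways against the pin with more than 2.5 N for 0.15 s (contact force between tray and drive above 2.5 N and value of joint pin above 0.004 m and horizontal distance between tray and platform below 0.01 m), for 0.15 s.
At the end, for the whole second after the job is handed in: The pin stands up (over 4 mm) in the tray's socket, the tray lies flat on the platform (within 2 mm and 0.03 rad), its middle within 10 mm of the platform's middle and its sides square with the platform within 0.10 rad, so that no edge overhangs; it is at rest and released (value of joint pin above 0.004 m and horizontal distance between tray and platform below 0.01 m and z of tray in the frame of platform below 0.002 m and angle between tray's own z axis and vertical below 0.03 rad and angle between the x axis of tray and the x axis of shaker, either way round below 0.1 rad and linear speed of tray below 0.01 m/s and angular speed of tray below 0.05 rad/s); the robot touches nothing.
It fails at once if the tray pushes on the drive pin with more than 12 N (contact force between tray and drive above 12 N).
It fails at once if the tray is lifted more than 12 mm off the platform, falls off it or is tipped by more than 0.2 rad (z of tray in the frame of platform above 0.012 m or z of tray in the frame of platform below -0.01 m or angle between tray's own z axis and vertical above 0.2 rad).
It fails at once if the tray is pressed on the shaker with more than 40 N (contact force between tray and shaker above 40 N).
It fails at once if the beaker, the bottle or the carton is moved by more than 15 mm (distance of any of beaker, reagent, carton from where it was at the start of the episode above 0.015 m).
It also fails if it takes over 64 s, if anything falls off the work surface, if the arm or the gripper's body presses on something with over 40 N, if the wrist force passes 120 N, or if a joint passes its speed limit or range.

## Working session

There is one attempt and no reset: what is moved stays moved. The work goes in short steps, Python scripts to look and compute and a tool call to move; the robot and the scene stay as the last step left them, time stands still between calls to the robot, and variables do not carry over. Pictures are saved under pics/ and viewed, and the job is handed in when it is done.

Besides the shell and the picture viewer there is one more tool, called after ">>>" as name(argument=value, ...), one argument or row to a line, values as JSON. move_arm: Moves the arm, as the interface text tells. Its arguments: {"type":"object","properties":{"deltas":{"type":"array"},"force":{"type":"number"}},"required":["deltas"]}

```bash
mkdir -p pics; python3 - <<'E'
from workcell import manip, viewer
import cv2,numpy as np
o=manip.get_obs();print({k:np.round(v,3) for k,v in o.items()})
for n in("scene","top"):
    im,d=viewer.camera(n);cv2.imwrite(f"pics/{n}0.png",im[:,:,::-1]);np.savez(f"{n}0.npz",im=im,d=d)
    c=viewer.calibration(n);print(n,{k:np.round(v,3).tolist() for k,v in c.items()})
print(viewer.calibration("wrist"))
E
```

```text
{'clock': np.float64(0.0), 'joint_pos': array([-1.363,  0.333, -0.065,  1.461,  0.022,  1.35 , -0.089]), 'joint_velocities': array([-0.   ,  0.   ,  0.   ,  0.001,  0.001, -0.002, -0.   ]), 'tau': array([ 0.0000e+00, -6.2545e+01,  4.9000e-02, -3.9160e+01,  1.6000e-02,
        1.0000e-02,  0.0000e+00]), 'position': array([0.143, 0.608, 0.231]), 'ee_rot': array([ 0.115,  0.993, -0.001, -0.   ]), 'ft_force': array([-0.212,  0.193,  0.124]), 'torque': array([-0.021, -0.002,  0.026]), 'grip_width': np.float64(0.995)}
scene {'fx': 549.231, 'fy': 549.231, 'cx': 324.472, 'cy': 237.64, 'R': [[-0.725, 0.688, 0.021], [0.49, 0.537, -0.687], [-0.484, -0.488, -0.726]], 't': [0.379, -0.24, 1.425]}
top {'fx': 586.913, 'fy': 586.913, 'cx': 331.347, 'cy': 221.037, 'R': [[0.004, -1.0, -0.02], [-0.997, -0.002, -0.074], [0.074, 0.02, -0.997]], 't': [0.064, 0.607, 1.077]}
{'fx': 400.5534974509234, 'fy': 400.5534974509234, 'cx': 312.83231182737035, 'cy': 240.13089426872324, 'T_tool_cam': array([[ 1.02923580e-03, -9.65392296e-01, -2.60800031e-01,
         6.62896981e-02],
       [ 9.99999433e-01,  1.06474896e-03,  5.11801382e-06,
         9.98895781e-04],
       [ 2.72745670e-04, -2.60799889e-01,  9.65392844e-01,
        -1.42739494e-01],
       [ 0.00000000e+00,  0.00000000e+00,  0.00000000e+00,
         1.00000000e+00]])}
```

View pics/scene0.png

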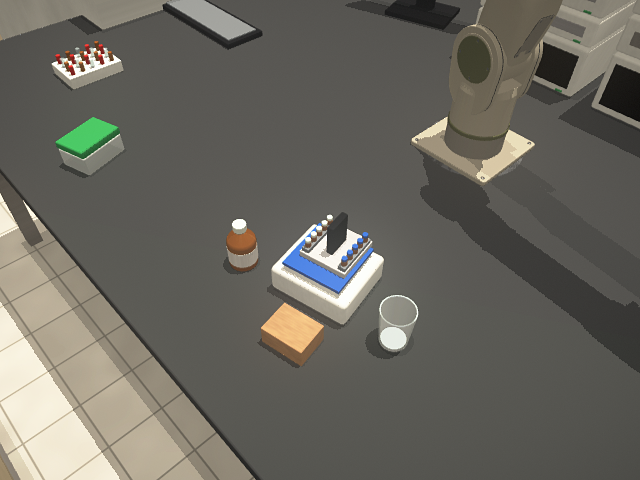

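View pics/top0.png

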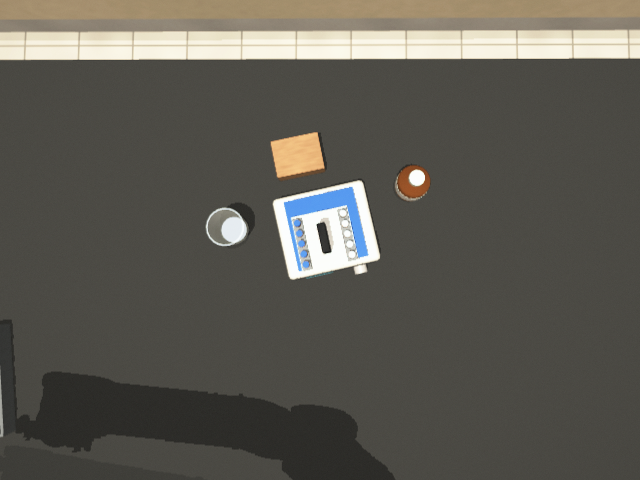

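The top view shows the shaker near (326,230), the tray handle at (324,238), the beaker at (227,227), the bottle at (413,182) and the carton at (298,155). Next I'll measure them using depth and height bands.

```bash
cat > h.py <<'E'
import numpy as np,cv2
from workcell import manip,viewer
def cloud(n,im=None,d=None):
    c=viewer.calibration(n)
    v,u=np.mgrid[0:480,0:640]
    P=np.stack([(u-c['cx'])/c['fx']*d,(v-c['cy'])/c['fy']*d,d],-1)
    if 'R' in c: return (P-c['t'])@np.array(c['R'])
    raise
def plane(n,uv,z):
    c=viewer.calibration(n);R=np.array(c['R']);t=np.array(c['t'])
    uv=np.atleast_2d(uv).astype(float)
    r=np.c_[(uv[:,0]-c['cx'])/c['fx'],(uv[:,1]-c['cy'])/c['fy'],np.ones(len(uv))]@R
    o=-R.T@t
    return o+r*((z-o[2])/r[:,2])[:,None]
def rect(p):
    (c,s,a)=cv2.minAreaRect((p[:,:2]*1000).astype(np.float32));return np.round(c,1),np.round(s,1),round(a,2)
E
python3 - <<'E'
from h import *
for n in("top","scene"):
    f=np.load(n+"0.npz");im=f['im'].astype(int);d=f['d'];P=cloud(n,d=d)
    X,Z=P[...,0],P[...,2]
    c0=np.array([0.62,0.0])
    hsv=cv2.cvtColor(f['im'],cv2.COLOR_RGB2HSV)
    v,u=np.mgrid[0:480,0:640]
    box=(abs(u-326)<62)&(abs(v-230)<62) if n=="top" else (abs(u-328)<62)&(v>200)&(v<325)
    if n=="top": print("z hist",np.histogram(Z[box],bins=np.arange(0,.2,.01)))
    blue=box&(hsv[...,0]>100)&(hsv[...,0]<120)&(hsv[...,1]>150)&(hsv[...,2]>120)&(abs(Z-.084)<.006)
    print(n,"blue",blue.sum(),np.median(Z[blue]),rect(plane(n,np.c_[u[blue],v[blue]],.084)))
    h=box&(Z>.145)&(Z<.18); print("handle top",h.sum(),np.median(Z[h]),rect(plane(n,np.c_[u[h],v[h]],.164)))
    hd=h&(im.max(2)<60);print("handle dark",hd.sum(),rect(P[hd]), rect(plane(n,np.c_[u[hd],v[hd]],.164)))
    hs=box&(abs(Z-.064)<.007)&(im.min(2)>150);print("housing",hs.sum(),rect(plane(n,np.c_[u[hs],v[hs]],.064)))
    tr=box&(Z>.09)&(Z<.14);print("tray",tr.sum(),rect(P[tr]))
    tr=box&(Z>.09)&(Z<.102)&(im.min(2)>120);print("trayplate",tr.sum(),rect(P[tr]))
    for nm,(a,b) in {"bk":((227,227),35),"rg":((413,182),30),"ct":((298,155),35)}.items():
        if n=="top":
            m=(abs(u-a)<b)&(abs(v-b-0*b)<999)&(abs(v-{"bk":227,"rg":182,"ct":155}[nm])<30)&(Z>.03)&(~box)
            print(nm,m.sum(),rect(P[m]),P[m][:,2].max())
E
python3 - <<'E'
import cv2
im=cv2.imread('pics/top0.png')[160:300,190:450];cv2.imwrite('pics/top0z.png',cv2.resize(im,None,fx=3,fy=3,interpolation=cv2.INTER_CUBIC))
E
```

```text
z hist (array([4044,   41,   46,   44,  373,  326, 2176,   23, 1927, 1945,  664,
         76,  311,    3,    6,    3,  260,    1,    0]), array([0.  , 0.01, 0.02, 0.03, 0.04, 0.05, 0.06, 0.07, 0.08, 0.09, 0.1 ,
       0.11, 0.12, 0.13, 0.14, 0.15, 0.16, 0.17, 0.18, 0.19]))
top blue 1623 0.08449524533111899 (array([589.6,  76.1]), array([123.1, 123.1]), 12.98)
handle top 267 0.16419767009401975 (array([569.3,  76.5]), array([49.9, 14.2]), 12.4)
handle dark 241 (array([569.5,  76.4]), array([49.2, 13.2]), 12.4) (array([569.4,  76.4]), array([49. , 13.2]), 12.4)
housing 2291 (array([588.6,  75.6]), array([147.6, 167.7]), 13.07)
tray 2999 (array([583. ,  78.4]), array([127.5, 102.8]), 12.71)
trayplate 2009 (array([569.4,  76.7]), array([100.2, 100. ]), 12.29)Traceback (most recent call last):
  File "<stdin>", line 19, in <module>
ValueError: operands could not be broadcast together with shapes (480,640) (2,)
```

View pics/top0z.png

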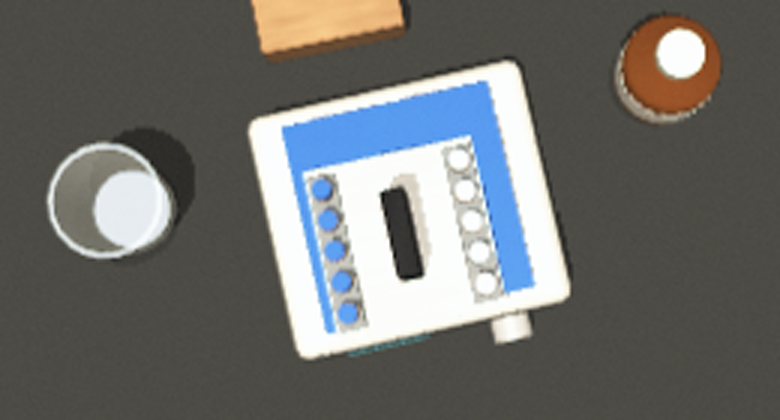

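Three measurements agree: platform middle (589, 76) at yaw 13.0°, and tray handle (569.4, 76.5) at yaw 12.4°, with the right sizes. The tray sits about 20 mm toward -x. First I'll turn the tool to match the handle.

>>> move_arm(
  deltas=[
    [0,0,0,0,0,-8.5,1],
    [0,0,0,0,0,-8.5,1],
    [0,0,0,0,0,-8.6,1],
    [0,0,0,0,0,0,1],
  ],
  force=40,
)

```text
clock: 0.6
position: [0.143, 0.6083, 0.2309]
ee_rot: [-0.107, 0.994, -0.0, -0.0]
ft_force: [-0.2, 0.5, 0.2]
grip_width: 1.001
```

```bash
cat >> h.py <<'E'
from scipy.spatial.transform import Rotation as Ro
def goto(x,y,z,yaw_line=None):
    o=manip.get_obs();R=Ro.from_quat(o['ee_rot']).as_matrix()
    print('t',round(float(o['clock']),2),'pos',np.round(o['position'],4),'toolx yaw',np.round(np.degrees(np.arctan2(R[1,0],R[0,0]))%180,2),'zaxis',np.round(R[:,2],3),'F',np.round(o['ft_force'],2),'T',np.round(o['torque'],2),'w',round(float(o['grip_width']),3))
    print('tool delta mm',np.round(R.T@(np.array([x,y,z])-o['position'])*1000,1))
E
python3 -c "
from h import *
goto(.5694,.0765,.231)"
```

```text
t 0.6 pos [0.143  0.6083 0.2309] toolx yaw 12.32 zaxis [-0.    -0.001 -1.   ] F [-0.19  0.45  0.22] T [ 0.02 -0.02  0.01] w 1.001
tool delta mm [-3.031e+02 -6.105e+02  1.000e-01]
```

>>> move_arm(
  deltas=[
    [-0.0233,-0.047,0,0,0,0,1],
    [-0.0233,-0.047,0,0,0,0,1],
    [-0.0233,-0.047,0,0,0,0,1],
    [-0.0233,-0.047,0,0,0,0,1],
    [-0.0233,-0.047,0,0,0,0,1],
    [-0.0233,-0.047,0,0,0,0,1],
    [-0.0233,-0.047,0,0,0,0,1],
    [-0.0233,-0.047,0,0,0,0,1],
    [-0.0233,-0.047,0,0,0,0,1],
    [-0.0233,-0.047,0,0,0,0,1],
  ],
)

```text
clock: 1.85
position: [0.4721, 0.1979, 0.2314]
ee_rot: [-0.106, 0.994, 0.0, 0.0]
ft_force: [0.2, 0.3, -0.3]
grip_width: 1.002
```

>>> move_arm(
  deltas=[
    [-0.0233,-0.047,0,0,0,0,1],
    [-0.0233,-0.047,0,0,0,0,1],
    [-0.0233,-0.047,0,0,0,0,1],
    [0,0,0,0,0,0,1],
    [0,0,0,0,0,0,1],
  ],
)

```text
clock: 2.48
position: [0.5695, 0.077, 0.231]
ee_rot: [-0.107, 0.994, 0.0, -0.0]
ft_force: [-0.7, 0.6, 0.1]
grip_width: 0.999
```

```bash
python3 -c "
from h import *
goto(.5694,.0765,.231)
im,d=viewer.camera('wrist');cv2.imwrite('pics/w1.png',im[:,:,::-1])
c=viewer.calibration('wrist');o=manip.get_obs();R=Ro.from_quat(o['ee_rot']).as_matrix();T=c['T_tool_cam']
v,u=np.mgrid[0:480,0:640]
P=np.stack([(u-c['cx'])/c['fx']*d,(v-c['cy'])/c['fy']*d,d],-1)@T[:3,:3].T+T[:3,3]
W=P@R.T+o['position'];Z=W[...,2]
m=(im.max(2)<60)&(Z>.155)&(Z<.172)&(np.hypot(W[...,0]-.569,W[...,1]-.076)<.045)
print('handle',m.sum(),np.median(Z[m]),rect(W[m]))
m=(Z>.088)&(Z<.1)&(im.min(2)>110)&(np.hypot(W[...,0]-.569,W[...,1]-.076)<.09)
print('plate',m.sum(),rect(W[m]))
hsv=cv2.cvtColor(im,cv2.COLOR_RGB2HSV)
m=(hsv[...,0]>100)&(hsv[...,0]<120)&(hsv[...,1]>150)&(abs(Z-.084)<.005);print('blue',m.sum(),rect(W[m]))
"
```

```text
t 2.48 pos [0.5695 0.077  0.231 ] toolx yaw 12.24 zaxis [-0.001  0.    -1.   ] F [-0.68  0.58  0.09] T [-0.    0.01 -0.02] w 0.999
tool delta mm [ 0.2 -0.5 -0. ]
handle 0 nan (array([0., 0.]), array([0., 0.]), 0.0)
plate 10548 (array([571.7,  79.1]), array([100.7, 100.3]), 12.6)
blue 0 (array([0., 0.]), array([0., 0.]), 0.0)
  return _methods._mean(a, axis=axis, dtype=dtype,
  ret = ret.dtype.type(ret / rcount)
```

View pics/w1.png

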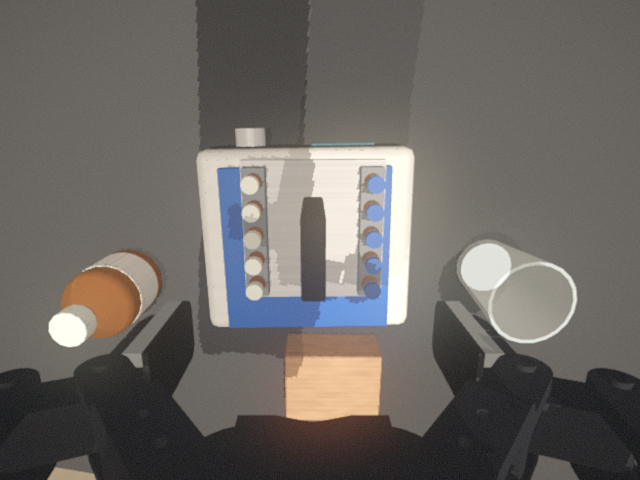

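The wrist view shows the handle upright at about (313,250), centred between the open fingers. The bottle and beaker are well outside and lower. The wrist view puts the plate 2.5 mm from the top-view figure, which is within calibration error. I'll go down and grip.

>>> move_arm(
  deltas=[
    [0,0,0.03,0,0,0,1],
    [0,0,0.03,0,0,0,1],
    [0,0,0.02,0,0,0,1],
    [0,0,0.01,0,0,0,1],
    [0,0,0.007,0,0,0,1],
    [0,0,0,0,0,0,1],
  ],
  force=40,
)

```text
clock: 3.28
position: [0.5698, 0.0769, 0.1345]
ee_rot: [-0.108, 0.994, 0.0, 0.0]
ft_force: [0.3, -0.5, 0.8]
grip_width: 1.002
```

>>> move_arm(
  deltas=[
    [0,0,0,0,0,0,0.2],
    [0,0,0,0,0,0,-0.2],
    [0,0,0,0,0,0,-0.5],
    [0,0,0,0,0,0,-1],
    [0,0,0,0,0,0,-1],
    [0,0,0,0,0,0,-1],
    [0,0,0,0,0,0,-1],
  ],
  force=40,
)

```text
clock: 4.15
position: [0.5699, 0.0767, 0.1344]
ee_rot: [-0.108, 0.994, 0.0, 0.0]
ft_force: [-0.2, 0.3, 3.0]
grip_width: 0.155
```

```bash
cat > st.py <<'E'
from h import *
goto(.5893,.076,.134)
im,d=viewer.camera('top');P=cloud('top',d=d);Z=P[...,2]
v,u=np.mgrid[0:480,0:640];box=(abs(u-326)<70)&(abs(v-230)<70)
tr=box&(Z>.088)&(Z<.102)&(im.min(2)>90)
print('plate',tr.sum(),np.median(Z[tr]),rect(P[tr]))
im,d=viewer.camera('scene');cv2.imwrite('pics/s_last.png',cv2.resize(im[170:370,200:460,::-1],None,fx=3,fy=3))
E
python3 st.py
```

```text
t 4.15 pos [0.5699 0.0767 0.1344] toolx yaw 12.38 zaxis [ 0.  0. -1.] F [-0.21  0.33  3.03] T [ 0.03  0.16 -0.04] w 0.155
tool delta mm [-18.8  -4.8   0.5]
plate 2 0.088628546443204 (array([567.1,   6.7]), array([10.6,  0. ]), -170.3)
```

View pics/s_last.png

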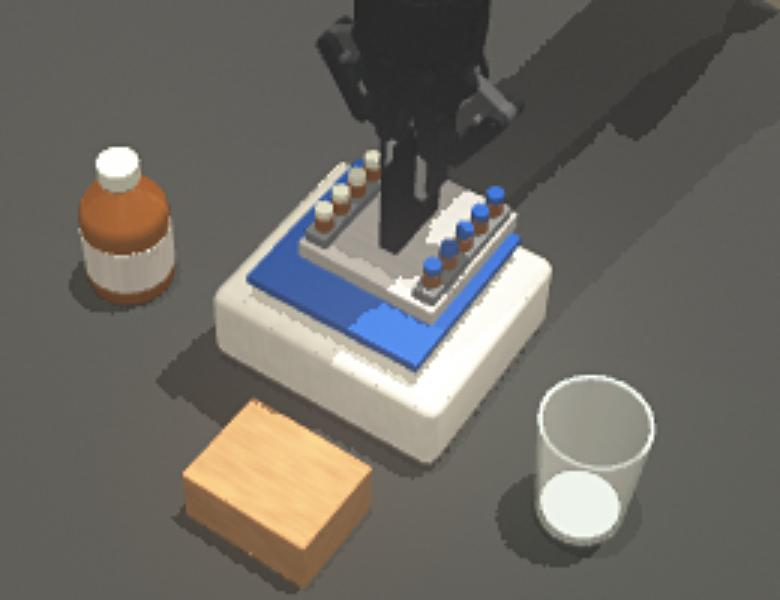

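The handle is held: the opening of about 13 mm fits its 14 mm thickness. In tool axes the tray sits at about (+19.1, +4.8) mm from the platform middle. I'll slide it toward the middle but stay outside the pin circle, and use the readings to get friction and stiffness.

>>> move_arm(
  deltas=[
    [-0.002,-0.0012,0,0,0,0,-1],
    [-0.002,-0.0012,0,0,0,0,-1],
    [-0.002,-0.0012,0,0,0,0,-1],
    [-0.002,-0.0012,0,0,0,0,-1],
  ],
)

```text
clock: 4.75
position: [0.5786, 0.0738, 0.1345]
ee_rot: [-0.108, 0.994, 0.0, -0.0]
ft_force: [-3.1, 1.6, 5.4]
grip_width: 0.158
```

```bash
python3 -c "
from h import *
goto(.5896,.0761,.134)"; python3 st.py >/dev/null
```

```text
t 4.75 pos [0.5786 0.0738 0.1345] toolx yaw 12.39 zaxis [-0.  0. -1.] F [-3.12  1.6   5.41] T [ 0.17  0.58 -0.02] w 0.158
tool delta mm [-11.2  -0.1   0.5]
  return _methods._mean(a, axis=axis, dtype=dtype,
  ret = ret.dtype.type(ret / rcount)
```

View pics/s_last.png

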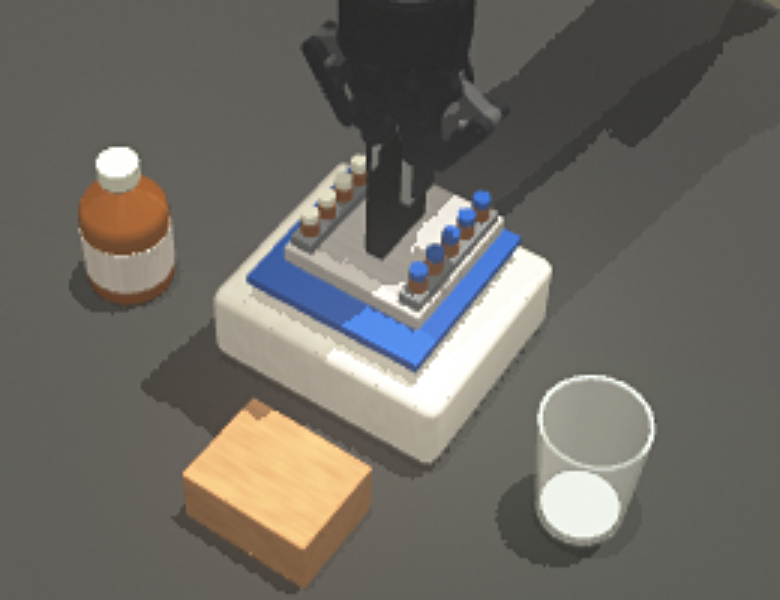

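The tray follows. I'll ease the downward press a little and see how stiff the hold is.

>>> move_arm(
  deltas=[
    [0,0,-0.0003,0,0,0,-1],
    [0,0,0,0,0,0,-1],
  ],
)

```text
clock: 5.1
position: [0.5788, 0.0736, 0.1345]
ee_rot: [-0.108, 0.994, -0.0, 0.0]
ft_force: [1.4, 0.4, 0.2]
grip_width: 0.159
```

>>> move_arm(
  deltas=[
    [-0.001,0,0,0,0,0,-1],
    [0,0,0,0,0,0,-1],
  ],
)

```text
clock: 5.35
position: [0.5793, 0.0737, 0.1345]
ee_rot: [-0.108, 0.994, -0.0, -0.0]
ft_force: [-3.3, -0.0, 3.0]
grip_width: 0.155
```

>>> move_arm(
  deltas=[
    [-0.001,0,0,0,0,0,-1],
    [0,0,0,0,0,0,-1],
  ],
)

```text
clock: 5.6
position: [0.5805, 0.0739, 0.1345]
ee_rot: [-0.108, 0.994, -0.0, -0.0]
ft_force: [-0.6, 0.4, 1.8]
grip_width: 0.158
```

>>> move_arm(
  deltas=[
    [-0.0008,0,0,0,0,0,-1],
    [-0.0007,0,0,0,0,0,-1],
    [0,0,0,0,0,0,-1],
  ],
)

```text
clock: 5.98
position: [0.5821, 0.0743, 0.1345]
ee_rot: [-0.108, 0.994, -0.0, -0.0]
ft_force: [-0.0, -0.1, -0.1]
grip_width: 0.15
```

>>> move_arm(
  deltas=[
    [-0.0008,0,0,0,0,0,-1],
    [-0.0007,0,0,0,0,0,-1],
    [0,0,0,0,0,0,-1],
  ],
)

```text
clock: 6.35
position: [0.5836, 0.0747, 0.1345]
ee_rot: [-0.108, 0.994, 0.0, 0.0]
ft_force: [-0.2, 0.1, -1.3]
grip_width: 0.159
```

```bash
python3 -c "
from h import *
goto(.5896,.0761,.134)"
```

```text
t 6.35 pos [0.5836 0.0747 0.1345] toolx yaw 12.38 zaxis [ 0.  0. -1.] F [-0.23  0.11 -1.32] T [-0.07  0.04 -0.06] w 0.159
tool delta mm [-6.2  0.   0.5]
```

No pin yet. I'm at radius 6 on the +x side of the tool frame, so I'll follow the 6 mm circle in 15° steps and check the force after each.

>>> move_arm(
  deltas=[
    [-0.0002,0.0008,0,0,0,0,-1],
    [-0.0002,0.0008,0,0,0,0,-1],
    [0,0,0,0,0,0,-1],
  ],
)

```text
clock: 6.72
position: [0.5835, 0.0765, 0.1345]
ee_rot: [-0.108, 0.994, 0.0, 0.0]
ft_force: [0.2, -0.2, -3.0]
grip_width: 0.158
```

>>> move_arm(
  deltas=[
    [-0.0003,0.0007,0,0,0,0,-1],
    [-0.0003,0.0007,0,0,0,0,-1],
    [0,0,0,0,0,0,-1],
  ],
)

```text
clock: 7.1
position: [0.5838, 0.078, 0.1345]
ee_rot: [-0.108, 0.994, 0.0, -0.0]
ft_force: [-0.7, 0.5, -3.6]
grip_width: 0.156
```

>>> move_arm(
  deltas=[
    [-0.0005,0.0006,0,0,0,0,-1],
    [-0.0005,0.0006,0,0,0,0,-1],
    [0,0,0,0,0,0,-1],
  ],
)

```text
clock: 7.48
position: [0.5845, 0.0794, 0.1345]
ee_rot: [-0.108, 0.994, 0.0, -0.0]
ft_force: [-0.6, 0.4, -3.6]
grip_width: 0.159
```

I'm carrying part of the tray's weight, so I'll lower by a fraction of a millimetre and continue.

>>> move_arm(
  deltas=[
    [-0.0006,0.0005,0.0003,0,0,0,-1],
    [-0.0006,0.0005,0,0,0,0,-1],
    [0,0,0,0,0,0,-1],
  ],
)

```text
clock: 7.85
position: [0.5857, 0.0805, 0.1345]
ee_rot: [-0.108, 0.994, 0.0, 0.0]
ft_force: [-0.4, -0.6, -1.2]
grip_width: 0.155
```

>>> move_arm(
  deltas=[
    [-0.0007,0.0003,0,0,0,0,-1],
    [-0.0007,0.0003,0,0,0,0,-1],
    [0,0,0,0,0,0,-1],
  ],
)

```text
clock: 8.22
position: [0.587, 0.0814, 0.1345]
ee_rot: [-0.108, 0.994, 0.0, 0.0]
ft_force: [-1.3, -0.7, 0.8]
grip_width: 0.158
```

```bash
python3 -c "
from h import *
goto(.5896,.0761,.134)"
```

```text
t 8.22 pos [0.587  0.0814 0.1345] toolx yaw 12.38 zaxis [ 0.  0. -1.] F [-1.32 -0.66  0.82] T [-0.29  0.23 -0.02] w 0.158
tool delta mm [-1.5 -5.7  0.5]
```

>>> move_arm(
  deltas=[
    [-0.0008,0.0001,0,0,0,0,-1],
    [-0.0008,0.0001,0,0,0,0,-1],
    [0,0,0,0,0,0,-1],
  ],
)

```text
clock: 8.6
position: [0.5884, 0.0819, 0.1344]
ee_rot: [-0.108, 0.994, 0.0, 0.0]
ft_force: [-1.7, -0.3, 2.7]
grip_width: 0.155
```

>>> move_arm(
  deltas=[
    [-0.0008,-0.0001,0,0,0,0,-1],
    [-0.0008,-0.0001,0,0,0,0,-1],
    [0,0,0,0,0,0,-1],
  ],
)

```text
clock: 8.98
position: [0.5901, 0.0822, 0.1345]
ee_rot: [-0.108, 0.994, 0.0, 0.0]
ft_force: [-3.0, -0.6, 4.9]
grip_width: 0.158
```

>>> move_arm(
  deltas=[
    [-0.0007,-0.0003,0,0,0,0,-1],
    [-0.0007,-0.0003,0,0,0,0,-1],
    [0,0,0,0,0,0,-1],
  ],
)

```text
clock: 9.35
position: [0.5915, 0.082, 0.1345]
ee_rot: [-0.108, 0.994, 0.0, 0.0]
ft_force: [-3.5, 0.5, 4.7]
grip_width: 0.156
```

>>> move_arm(
  deltas=[
    [-0.0006,-0.0005,0,0,0,0,-1],
    [-0.0006,-0.0005,0,0,0,0,-1],
    [0,0,0,0,0,0,-1],
  ],
)

```text
clock: 9.72
position: [0.5929, 0.0816, 0.1344]
ee_rot: [-0.108, 0.994, 0.0, 0.0]
ft_force: [-2.1, 1.4, 4.9]
grip_width: 0.157
```

>>> move_arm(
  deltas=[
    [-0.0005,-0.0006,-0.0002,0,0,0,-1],
    [-0.0005,-0.0006,0,0,0,0,-1],
    [0,0,0,0,0,0,-1],
  ],
)

```text
clock: 10.1
position: [0.5942, 0.0803, 0.1345]
ee_rot: [-0.108, 0.994, 0.0, 0.0]
ft_force: [0.1, 2.1, 2.2]
grip_width: 0.154
```

>>> move_arm(
  deltas=[
    [-0.0002,-0.0007,0,0,0,0,-1],
    [-0.0002,-0.0007,0,0,0,0,-1],
    [0,0,0,0,0,0,-1],
  ],
)

```text
clock: 10.48
position: [0.5948, 0.0786, 0.1345]
ee_rot: [-0.108, 0.994, -0.0, 0.0]
ft_force: [0.5, 1.3, 2.9]
grip_width: 0.156
```

>>> move_arm(
  deltas=[
    [-0.0001,-0.0008,0,0,0,0,-1],
    [-0.0001,-0.0008,0,0,0,0,-1],
    [0,0,0,0,0,0,-1],
  ],
)

```text
clock: 10.85
position: [0.5953, 0.0771, 0.1345]
ee_rot: [-0.108, 0.994, -0.0, 0.0]
ft_force: [-1.2, 1.3, 2.5]
grip_width: 0.154
```

```bash
python3 -c "
from h import *
goto(.5896,.0761,.134)"
```

```text
t 10.85 pos [0.5953 0.0771 0.1345] toolx yaw 12.37 zaxis [ 0. -0. -1.] F [-1.17  1.31  2.55] T [ 0.34  0.06 -0.01] w 0.154
tool delta mm [5.7 0.3 0.5]
```

q=(-5.7,-0.3). On to the remaining half of the circle.

>>> move_arm(
  deltas=[
    [0,-0.0008,0,0,0,0,-1],
    [0,-0.0008,0,0,0,0,-1],
    [0,0,0,0,0,0,-1],
  ],
)

```text
clock: 11.22
position: [0.5956, 0.0755, 0.1345]
ee_rot: [-0.108, 0.994, -0.0, 0.0]
ft_force: [-1.0, 1.1, 1.7]
grip_width: 0.157
```

>>> move_arm(
  deltas=[
    [0.0003,-0.0007,0,0,0,0,-1],
    [0.0003,-0.0007,0,0,0,0,-1],
    [0,0,0,0,0,0,-1],
  ],
)

```text
clock: 11.6
position: [0.5953, 0.0739, 0.1345]
ee_rot: [-0.108, 0.994, -0.0, 0.0]
ft_force: [-0.6, 0.7, 1.2]
grip_width: 0.158
```

>>> move_arm(
  deltas=[
    [0.0005,-0.0006,0,0,0,0,-1],
    [0.0005,-0.0006,0,0,0,0,-1],
    [0,0,0,0,0,0,-1],
  ],
)

```text
clock: 11.98
position: [0.5945, 0.0726, 0.1345]
ee_rot: [-0.108, 0.994, -0.0, -0.0]
ft_force: [0.3, 0.9, 0.3]
grip_width: 0.157
```

>>> move_arm(
  deltas=[
    [0.0006,-0.0005,0,0,0,0,-1],
    [0.0006,-0.0005,0,0,0,0,-1],
    [0,0,0,0,0,0,-1],
  ],
)

```text
clock: 12.35
position: [0.5935, 0.0714, 0.1345]
ee_rot: [-0.108, 0.994, -0.0, -0.0]
ft_force: [0.9, 1.5, 0.5]
grip_width: 0.157
```

>>> move_arm(
  deltas=[
    [0.0007,-0.0003,0,0,0,0,-1],
    [0.0007,-0.0003,0,0,0,0,-1],
    [0,0,0,0,0,0,-1],
  ],
)

```text
clock: 12.72
position: [0.5923, 0.0705, 0.1345]
ee_rot: [-0.108, 0.994, -0.0, -0.0]
ft_force: [2.0, 0.0, 0.3]
grip_width: 0.158
```

>>> move_arm(
  deltas=[
    [0.0008,-0.0001,0,0,0,0,-1],
    [0.0008,-0.0001,0,0,0,0,-1],
    [0,0,0,0,0,0,-1],
  ],
)

```text
clock: 13.1
position: [0.5907, 0.07, 0.1345]
ee_rot: [-0.108, 0.994, -0.0, -0.0]
ft_force: [0.7, 0.9, 0.7]
grip_width: 0.158
```

>>> move_arm(
  deltas=[
    [0.0008,0.0001,0,0,0,0,-1],
    [0.0008,0.0001,0,0,0,0,-1],
    [0,0,0,0,0,0,-1],
  ],
)

```text
clock: 13.48
position: [0.5899, 0.07, 0.1347]
ee_rot: [-0.108, 0.994, -0.0, 0.001]
ft_force: [4.3, -0.4, -2.1]
grip_width: 0.157
```

```bash
python3 -c "
from h import *
goto(.5896,.0761,.134)"
```

```text
t 13.47 pos [0.5899 0.07   0.1347] toolx yaw 12.37 zaxis [ 0.002  0.    -1.   ] F [ 4.31 -0.39 -2.14] T [ 0.07 -1.28  0.06] w 0.157
tool delta mm [-1.   6.   0.7]
```

Movement stopped short (0.8 mm of the 1.6 mm commanded) and the force rose to 4.3 N with a clear moment, so the pin has probably popped in. I'll add a slightly firmer pull.

>>> move_arm(
  deltas=[
    [0.0003,0,0.0002,0,0,0,-1],
    [0,0,0,0,0,0,-1],
    [0,0,0,0,0,0,-1],
  ],
)

```text
clock: 13.85
position: [0.5899, 0.07, 0.1347]
ee_rot: [-0.108, 0.994, 0.0, 0.001]
ft_force: [5.8, -0.6, -0.9]
grip_width: 0.153
```

>>> move_arm(
  deltas=[
    [0.0003,0,0.0001,0,0,0,-1],
    [0,0,0,0,0,0,-1],
    [0,0,0,0,0,0,-1],
    [0,0,0,0,0,0,-1],
  ],
)

```text
clock: 14.35
position: [0.5898, 0.07, 0.1347]
ee_rot: [-0.108, 0.994, 0.0, 0.001]
ft_force: [6.6, 1.0, -0.1]
grip_width: 0.154
```

The tray holds at 6.6 N without moving. I'll relax and check that the opposite stop comes about 4 mm away.

>>> move_arm(
  deltas=[
    [-0.0008,0,0,0,0,0,-1],
    [-0.0008,0,0,0,0,0,-1],
    [-0.0008,0,0,0,0,0,-1],
    [-0.0008,0,0,0,0,0,-1],
    [0,0,0,0,0,0,-1],
  ],
)

```text
clock: 14.98
position: [0.5911, 0.0703, 0.1345]
ee_rot: [-0.108, 0.994, 0.0, -0.001]
ft_force: [-3.5, -1.2, 6.2]
grip_width: 0.155
```

>>> move_arm(
  deltas=[
    [-0.0008,0,0,0,0,0,-1],
    [-0.0007,0,0,0,0,0,-1],
    [0,0,0,0,0,0,-1],
  ],
)

```text
clock: 15.35
position: [0.5925, 0.0707, 0.1344]
ee_rot: [-0.108, 0.994, 0.0, -0.001]
ft_force: [-3.6, -1.1, 6.2]
grip_width: 0.158
```

>>> move_arm(
  deltas=[
    [-0.0007,0,0,0,0,0,-1],
    [0,0,0,0,0,0,-1],
  ],
)

```text
clock: 15.6
position: [0.5932, 0.0708, 0.1345]
ee_rot: [-0.108, 0.994, 0.0, -0.001]
ft_force: [-3.0, -0.2, 6.1]
grip_width: 0.155
```

>>> move_arm(
  deltas=[
    [-0.0006,0,-0.0003,0,0,0,-1],
    [0,0,0,0,0,0,-1],
  ],
)

```text
clock: 15.85
position: [0.594, 0.071, 0.1345]
ee_rot: [-0.108, 0.994, 0.0, -0.001]
ft_force: [-2.5, -1.0, 5.9]
grip_width: 0.157
```

>>> move_arm(
  deltas=[
    [-0.0006,0,0,0,0,0,-1],
    [0,0,0,0,0,0,-1],
  ],
)

```text
clock: 16.1
position: [0.5945, 0.0712, 0.1345]
ee_rot: [-0.108, 0.994, 0.0, -0.001]
ft_force: [-5.6, -0.4, 6.8]
grip_width: 0.156
```

>>> move_arm(
  deltas=[
    [-0.0005,0,0,0,0,0,-1],
    [0,0,0,0,0,0,-1],
  ],
)

```text
clock: 16.35
position: [0.5946, 0.0712, 0.1345]
ee_rot: [-0.108, 0.994, 0.0, -0.001]
ft_force: [-6.6, -1.6, 7.9]
grip_width: 0.152
```

It stops the same way on the other side, about 4.5 mm from the first stop, so the pin is in the socket. Now I'll centre it, unload and release.

>>> move_arm(
  deltas=[
    [0.0008,0,-0.0001,0,0,0,-1],
    [0.0008,0,-0.0001,0,0,0,-1],
    [0.0008,0,0,0,0,0,-1],
    [0.0008,0,0,0,0,0,-1],
    [0,0,0,0,0,0,-1],
    [0,0,0,0,0,0,-1],
  ],
)

```text
clock: 17.1
position: [0.5923, 0.0708, 0.1345]
ee_rot: [-0.108, 0.994, 0.0, -0.0]
ft_force: [0.8, 0.1, -2.6]
grip_width: 0.154
```

```bash
python3 -c "
from h import *
goto(.5922,.0706,.1345)"
```

```text
t 17.1 pos [0.5923 0.0708 0.1345] toolx yaw 12.38 zaxis [-0.  0. -1.] F [ 0.75  0.14 -2.61] T [ 0.07 -0.2   0.05] w 0.154
tool delta mm [ 0.1 -0.2 -0. ]
```

>>> move_arm(
  deltas=[
    [0,0,0,0,0,0,-0.6],
    [0,0,0,0,0,0,-0.3],
    [0,0,0,0,0,0,0],
    [0,0,0,0,0,0,0.5],
    [0,0,0,0,0,0,1],
    [0,0,0,0,0,0,1],
    [0,0,-0.01,0,0,0,1],
    [0,0,-0.02,0,0,0,1],
    [0,0,-0.03,0,0,0,1],
    [0,0,-0.04,0,0,0,1],
  ],
)

```text
clock: 18.35
position: [0.5921, 0.0706, 0.2358]
ee_rot: [-0.108, 0.994, -0.0, -0.0]
ft_force: [0.5, 0.2, -0.0]
grip_width: 1.0
```

>>> move_arm(
  deltas=[
    [0.02,0.04,-0.03,0,0,0,1],
    [0.025,0.05,0,0,0,0,1],
    [0.025,0.05,0,0,0,0,1],
    [0.025,0.05,0,0,0,0,1],
    [0.025,0.05,0,0,0,0,1],
    [0.025,0.05,0,0,0,0,1],
    [0,0,0,0,0,0,1],
    [0,0,0,0,0,0,1],
  ],
)

```text
clock: 19.35
position: [0.3892, 0.3224, 0.2653]
ee_rot: [-0.108, 0.994, 0.0, 0.0]
ft_force: [0.5, -0.7, -1.1]
grip_width: 0.998
```

```bash
python3 - <<'E'
from h import *
goto(.5922,.0706,.1345)
v,u=np.mgrid[0:480,0:640]
im,d=viewer.camera('top');P=cloud('top',d=d);Z=P[...,2]
box=(abs(u-326)<62)&(abs(v-230)<62)
h=box&(Z>.145)&(Z<.18);print("handle",h.sum(),np.median(Z[h]),rect(plane('top',np.c_[u[h],v[h]],.164)))
tr=box&(Z>.088)&(Z<.102)&(im.min(2)>120);print("plate",np.median(Z[tr]),rect(P[tr]))
A=P[tr];c=np.linalg.lstsq(np.c_[A[:,:2]-A[:,:2].mean(0),np.ones(len(A))],A[:,2],rcond=None)[0];print('plane slope',c)
cv2.imwrite('pics/t2.png',cv2.resize(im[130:300,190:450,::-1],None,fx=3,fy=3))
im0=np.load('top0.npz')['im'];df=cv2.absdiff(im,im0).max(2);
im,d=viewer.camera('scene');cv2.imwrite('pics/s2.png',cv2.resize(im[170:370,200:460,::-1],None,fx=3,fy=3))
E
```

```text
t 19.35 pos [0.3892 0.3224 0.2653] toolx yaw 12.35 zaxis [ 0.001  0.    -1.   ] F [ 0.46 -0.66 -1.1 ] T [-0.04 -0.    0.03] w 0.998
tool delta mm [-144.3 -289.4  130.9]
handle 265 0.1640178188594821 (array([591.3,  70.4]), array([50.4, 14. ]), 12.35)
plate 0.09642762080683802 (array([586. ,  66.6]), array([114.2, 105.7]), 12.96)
plane slope [0.00016226 0.00033679 0.09646397]
```

View pics/t2.png

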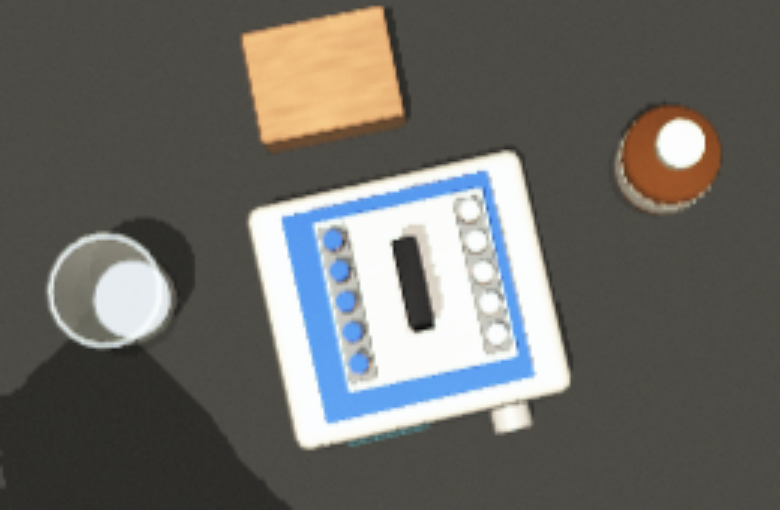

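View pics/s2.png

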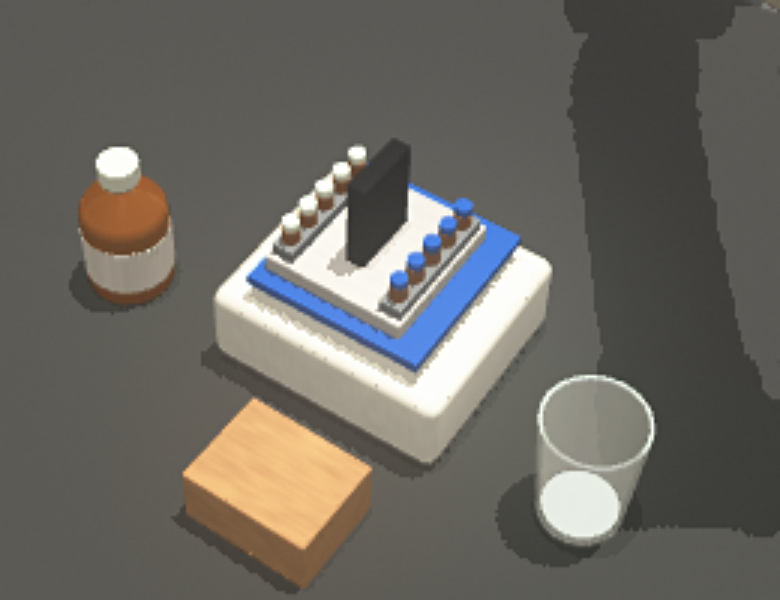

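Both views show the tray flat and square (12.35° against 13.0°) with no overhang, and the bystanders in place. Its offset from the platform middle is 5.9 mm, matching the pin's 6 mm circle. I'll hand in.

```bash
python3 -c "
from workcell import manip
print(manip.hand_in())"
```

```text
the job is handed in; nothing more can be done
None
```

The tray is on the pin, released, and the job was handed in at about 19.5 s of the 64 s allowed. I gripped it by the handle and slid it around the 6 mm circle in small steps until the pin caught.

- **Pin hold:** a sideways pull held at up to 6.6 N with no movement. Pulling the other way stopped it again about 4.5 to 4.8 mm away, also at about 6.6 N. The 2 mm play each way explains 4 mm of that; I put the rest down to arm and grip give.
- **Final tray position:** its middle is 5.9 mm from the platform's middle, which fits the pin's 6 mm circle. It is about 0.65° (0.01 rad) from square and lies flat, and no edge overhangs.
- **Surroundings:** the beaker, bottle and carton look unmoved in the before and after pictures. I did not measure their positions. The arm is clear of everything.

**Checks that disagreed or failed:**
- The wrist and top cameras differed by about 2.5 mm on where the tray was at the start.
- The last plate outline from the top view picked up other white pixels and read too large (114 x 106 mm). I used the handle outline for the tray's position and angle instead.
- The pin's height cannot be seen, so it is inferred from the stops felt on both sides.

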